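# Fetch the doming stake from behind the pewter ware

## Task

First clear the pewter beaker and the hip flask out of the way: stand both upright on the cork mat, leaving the domed steel stake where it is. Then fetch the steel stake from the wooden tray and stand it upright in the round socket of the bench block, and only after that put the beaker and the flask back in the tray, each standing upright in its own holder (round for the beaker, oblong for the flask). Set things down without dropping them, let go of everything, and leave the mallet, the hammer and the dish alone.

Things in the scene. Friction and masses are not known exactly. Their poses are not given: they have to be found in the camera images.
- beaker_mid (a point): straight-sided round pewter beaker, open at the top, 60 mm across, 120 mm tall, wall 3 mm, about 0.28 kg; the point is on its axis half-way up (60 mm above its foot), z up its axis. At the start it stands upright in its round holder in the wooden tray, on the robot's side of the stake; its foot is 16 mm above the bench
- flask_mid (a point): pewter hip flask, flat-sided: 90 mm long (its x), 34 mm thick (its y), body 98 mm high, with a screw cap 24 mm across in the middle of its top reaching 118 mm, about 0.25 kg; the point is its centre, 59 mm above its foot, z up. At the start it stands upright in its oblong holder in the tray, beside the beaker, its foot 16 mm above the bench
- stake_mid (a point): doming stake: solid steel cylinder 40 mm across and 64 mm tall with a domed top (straight sides up to 47 mm), about 0.55 kg; the point is on its axis, half-way up (32 mm above its foot), z up. At the start it stands on the tray's floor (12 mm above the bench) beyond the beaker and flask as seen from the robot. The tray is a fixed board 240 mm deep by 260 mm wide with edging 24 mm high at its far edge and two sides
- seat_beaker: the beaker's fixed holder: round dark-wood dish 96 mm across outside, recess 80 mm across with a paler floor, on the tray; origin at the centre of its underside (12 mm above the bench), recess floor 4 mm and rim 10 mm above the origin; z up. It and the oblong holder stand side by side, centres 120 mm apart, and may change places. Its x runs across the tray away from the robot, y to the left, parallel to the tray's sides
- seat_flask: the flask's fixed holder: oblong dark-wood dish, recess 110 mm long (its x) by 54 mm wide (its y) with a paler floor, outside 126 by 70 mm, on the tray; origin at the centre of its underside (12 mm above the bench), recess floor 4 mm and rim 10 mm above the origin; z up. The flask stands in it with its length along the recess, either way round
- mat: cork mat lying fixed on the bench, 250 mm long (its x) by 150 mm wide (its y), 4 mm thick: the side area, empty at the start; origin at the centre of its underside, at bench height; z up
- socket (a point): floor centre of the round socket in the top of the fixed wooden bench block (150 by 150 by 70 mm high, dark steel plates on two sides); socket 56 mm across and 10 mm deep with a dark steel floor, so this point is 60 mm above the bench; z up, axes parallel to the block's sides
- mallet: bystander: wooden mallet standing on its round head (60 mm across, 100 mm high) with the handle level, pointing to its y, reaching 225 mm from the head's axis; origin under the head's centre
- hammer: bystander: hand hammer lying on the bench, 260 mm long along its x, handle to its -x; origin under its middle
- dish: bystander: shallow round pewter dish, 110 mm across, 22 mm high; origin at the centre of its underside

How it is judged:
On the way, in this order (a step that is already met when the one before it is completed fails the run):
1. the beaker and the flask both stand released on the cork mat, the stake still where it was (x of beaker_mid in the frame of mat between -0.125 and 0.125 m and y of beaker_mid in the frame of mat between -0.075 and 0.075 m and z of beaker_mid in the frame of mat between 0.058 and 0.07 m and linear speed of each of beaker, flask below 0.03 m/s and contact force between the fingers and beaker below 0.3 N and angle between each of beaker_mid, flask_mid's own z axis and vertical below 0.1 rad and x of flask_mid in the frame of mat between -0.125 and 0.125 m and y of flask_mid in the frame of mat between -0.075 and 0.075 m and z of flask_mid in the frame of mat between 0.057 and 0.069 m and contact force between the fingers and flask below 0.3 N and distance of stake_mid from where it was at the start of the episode below 0.02 m), for 0.2 s.
2. the stake stands released in the block's socket while the beaker and the flask stay on the mat (horizontal distance between stake_mid and socket below 0.012 m and z of stake_mid in the frame of socket between 0.028 and 0.036 m and linear speed of each of stake, beaker, flask below 0.03 m/s and contact force between the fingers and stake below 0.3 N and angle between each of stake_mid, beaker_mid, flask_mid's own z axis and vertical below 0.1 rad and x of beaker_mid in the frame of mat between -0.125 and 0.125 m and y of beaker_mid in the frame of mat between -0.075 and 0.075 m and z of beaker_mid in the frame of mat between 0.058 and 0.07 m and contact force between the fingers and beaker below 0.3 N and x of flask_mid in the frame of mat between -0.125 and 0.125 m and y of flask_mid in the frame of mat between -0.075 and 0.075 m and z of flask_mid in the frame of mat between 0.057 and 0.069 m and contact force between the fingers and flask below 0.3 N), for 0.2 s.
At the end, for the whole second after the job is handed in: Stake upright (0.1 rad) on the socket's floor within 12 mm of its centre; beaker upright on the round holder's floor within 12 mm of centre, flask on the oblong holder's floor within 14 mm along each side and 0.35 rad; heights within 4 mm; all three released and at rest (horizontal distance between stake_mid and socket below 0.012 m and z of stake_mid in the frame of socket between 0.028 and 0.036 m and linear speed of each of stake, beaker, flask below 0.03 m/s and contact force between the fingers and stake below 0.3 N and angle between each of stake_mid, beaker_mid, flask_mid's own z axis and vertical below 0.1 rad and x of beaker_mid in the frame of seat_beaker between -0.012 and 0.012 m and y of beaker_mid in the frame of seat_beaker between -0.012 and 0.012 m and z of beaker_mid in the frame of seat_beaker between 0.06 and 0.068 m and contact force between the fingers and beaker below 0.3 N and x of flask_mid in the frame of seat_flask between -0.014 and 0.014 m and y of flask_mid in the frame of seat_flask between -0.014 and 0.014 m and z of flask_mid in the frame of seat_flask between 0.059 and 0.067 m and contact force between the fingers and flask below 0.3 N and angle between the x axis of flask_mid and the x axis of seat_flask, either way round below 0.35 rad); the robot touches nothing.
It fails at once if the mallet, hammer or dish is shifted by more than 30 mm (distance of any of mallet, hammer, dish from where it was at the start of the episode above 0.03 m).
It fails at once if the beaker, flask or stake is knocked over (tilted beyond 0.8 rad) (angle between any of beaker_mid, flask_mid, stake_mid's own z axis and vertical above 0.8 rad).
It fails at once if the beaker, flask or stake is dropped (falls free faster than 0.8 m/s, about 33 mm) ((contact force between anything else and beaker below 0.05 N and linear speed of beaker above 0.8 m/s) or (contact force between anything else and flask below 0.05 N and linear speed of flask above 0.8 m/s) or (contact force between anything else and stake below 0.05 N and linear speed of stake above 0.8 m/s)).
It also fails if it takes over 144 s, if anything falls off the work surface, if the arm or the gripper's body presses on something with over 40 N, if the wrist force passes 120 N, or if a joint passes its speed limit or range.

## Robot

A 7-joint arm with a two-finger parallel gripper is mounted at the origin on the work surface. World frame = base frame: x ahead of the robot, y to its left, z up, the work surface at z = 0. Lengths are in m, angles in rad, forces in N, time in s.
With the tool pointing down it reaches from about 0.425 to 0.875 m from the base axis. Payload 4.7 kg.
Tool frame: the origin (TCP) lies at the very end of the fingers, on their centre line; the grasp point (between the pads) lies 19 mm behind it; z points along the fingers, y is the line along which they close (so a half turn about z gives the same grasp; the last joint's range is limited). The gripper opens to 87 mm and grips with 3 to 60 N. Pads are 19 mm wide; open, the fingers measure 117 mm over their backs; the gripper's body (75 mm by 190 mm) begins 51 mm behind the grasp point.
Start: joints at [-1.217, 0.321, -0.07, 1.45, 0.023, 1.371, -0.057], TCP at [0.217, 0.613, 0.223] pointing down, gripper open.
Joint ranges: [-2.86, 2.86], [-0.3, 2.09], [-1.38, 1.24], [0.06, 2.45], [-1.56, 4.7], [0.09, 2.05], [-2.69, 2.69]. Speed limits (rad/s): [2.57, 2.57, 3.14, 3.14, 3.14, 3.14, 3.14].

## Interface

Orientations are given as a rotation vector (axis times angle).
In Python, from bench import ctrl, imaging, ticket gives the robot as it stands.
- The arm moves only by the tool jog_arm, never from a script. Its argument "rows" is text: rows parted by semicolons, each of 7 numbers parted by spaces: the shift along the tool's x, y, z in cm, then the turn, a rotation vector about the tool's x, y, z in rad, then the closure, from -1 (fully open) to 1 (shut), so that 0 is half open. A call has 1 to 5 rows; each row shifts and turns the commanded pose from where the row before left it, along the tool's axes as they then stand; what a row does not reach is not made up. A row lasts 1/8 s, in which the tool goes at most 62.5 mm and 10.7 degrees, less where a joint would pass 70% of its speed; a pose out of reach is approached as far as the arm can. A call with a gripper value outside its range is refused whole. The fingers move at their own pace and stop on an object; "force" is the grip in N (left out, the last holds). Time passes only in rows, so rows that do not move let the fingers close. It gives the time, the measured TCP pose, the force, the opening and the grip force at its end, in the units of the state.
- ctrl.get_state(): the state, without advancing time (a new reading comes with each control period).
- imaging.get_image(name): name is "scene" or "top" or "wrist"; returns a dict with "img" (480x640x3 uint8, blue, green, red), "vertical_fov" (degrees; the focal length in pixels is half the picture's height over the tangent of half this angle, whatever the lens; pixels are square), "cx", "cy" (the principal point, pixels), "k1" (the pictures are not rectified: a ray, as slopes to the right and down, at radius r is drawn at 1 + k1 r^2 times it, then the intrinsics apply), "origin" and "orientation" of the camera in the world. Camera axes: x right, y down, z forward; pixel columns grow to the right and rows downward; lengths in m; the calibration is good to about 2 mm. A picture is of the moment at which its call begins. There is no depth.
- ticket.close_job(): hands the job in; it is judged then, once.
The state is a dict: "time": time; "joint_positions": joint angles; "qd": joint speeds; "joint_torque": joint torques, N m; "position": TCP position; "tool_rot": TCP orientation; "ft_force": force on the tool from outside, world axes, zero at the start; "torque": the same for the moment, N m; "grip_width": opening from 0.0 (shut) to 1.0 (fully open); "grip_force": force on a finger pad.
Only numpy, scipy, OpenCV 4.12 (cv2) and the standard library are available. Lean on these libraries where they do the work, as an engineer would, in place of code of your own. Each camera call takes 0.05 s, during which the arm holds its last target. There are 200 camera calls.

## Working session

There is one attempt and no reset: what is moved stays moved. The work goes in short steps, Python scripts to look and compute and a tool call to move; the robot and the scene stay as the last step left them, time stands still between calls to the robot, and variables do not carry over. Pictures are saved under pics/ and viewed, at most 14 in all, crops included, and the job is handed in when it is done.

Besides the shell and the picture viewer there is one more tool, called in YAML: its name, and indented under it one key for each argument. jog_arm: Moves the arm, as the interface text tells. Its arguments: {"type":"object","properties":{"rows":{"type":"string"},"force":{"type":"number"}},"required":["rows"]}

```bash
mkdir -p pics; ls
python3 - <<'E'
from bench import ctrl, imaging
import cv2
print(ctrl.get_state())
for n in ("scene","top"):
    d=imaging.get_image(n); cv2.imwrite(f"pics/{n}0.png",d["img"]); print(n,{k:v for k,v in d.items() if k!="img"})
E
```

```text
pics
{'time': 0.0, 'joint_positions': array([-1.21689918,  0.32177759, -0.07006379,  1.45168661,  0.02257435,
        1.37077064, -0.05688498]), 'qd': array([-0.00138476,  0.00237333, -0.00091113, -0.00045813, -0.00067696,
       -0.001267  , -0.00069458]), 'joint_torque': array([ 4.68200471e-05, -4.91305089e+01, -4.04218035e-01, -3.12515795e+01,
       -6.38970640e-02,  4.40039474e-02,  1.76147032e-04]), 'position': array([0.21650968, 0.61229846, 0.22148498]), 'tool_rot': array([-5.31115758e-01, -3.09613248e+00,  2.89161771e-03]), 'ft_force': array([ 0.44282261,  0.2049911 , -0.1721363 ]), 'torque': array([-0.03568361, -0.04034587,  0.04586746]), 'grip_force': 0.0, 'grip_width': 1.0011303834127976}
scene {'vertical_fov': 57.444247385373984, 'cx': 315.90880999002195, 'cy': 245.72399455063064, 'k1': 0.020178396335918263, 'origin': array([1.34581548, 0.13675189, 0.74984558]), 'orientation': array([-1.56694692, -1.90763788,  0.82763145])}
top {'vertical_fov': 51.53411564570095, 'cx': 320.5938712353945, 'cy': 236.18531348406174, 'k1': -0.04220968134690458, 'origin': array([ 0.40242688, -0.01402117,  1.0149422 ]), 'orientation': array([-2.17724131,  2.03998605, -0.20998754])}
```

View pics/scene0.png

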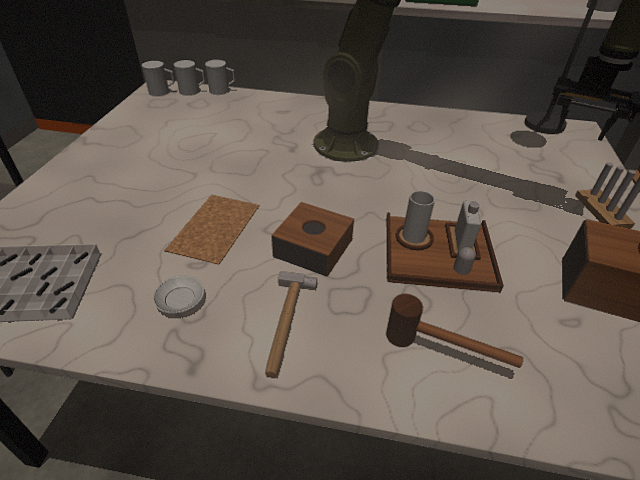

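View pics/top0.png

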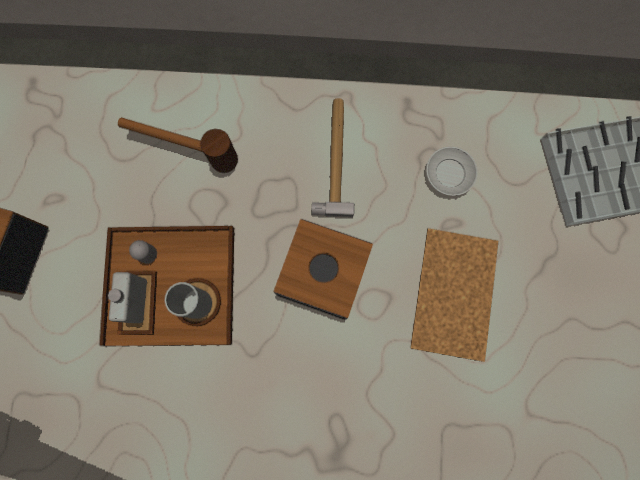

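The scene view shows the beaker at (419,218), flask (468,230), stake (464,260), socket (314,227) and mat (212,228). In the top view the socket is at (323,267), the mat around (454,295), the beaker rim (182,299), the flask cap (116,296) and the stake (140,251). I'll zoom in to measure.

```bash
cat > h.py <<'E'
import numpy as np, cv2
from scipy.spatial.transform import Rotation as R
def K(d):
    f=d["img"].shape[0]/2/np.tan(np.radians(d["vertical_fov"])/2); return f
def ray(d,uv):
    p=(np.atleast_2d(np.asarray(uv,float))-[d["cx"],d["cy"]])/K(d)
    s=p.copy()
    for _ in range(10): s=p/(1+d["k1"]*(s**2).sum(1,keepdims=True))
    return R.from_rotvec(d["orientation"]).apply(np.c_[s,np.ones(len(s))])
def onz(d,uv,z):
    r=ray(d,uv); o=d["origin"]; return o+r*((z-o[2])/r[:,2])[:,None]
def proj(d,P):
    c=R.from_rotvec(d["orientation"]).inv().apply(np.atleast_2d(P)-d["origin"])
    s=c[:,:2]/c[:,2:]; s=s*(1+d["k1"]*(s**2).sum(1,keepdims=True))
    return s*K(d)+[d["cx"],d["cy"]]
def cross(d1,u1,d2,u2):
    a,b=ray(d1,u1)[0],ray(d2,u2)[0]; o1,o2=d1["origin"],d2["origin"]
    t=np.linalg.lstsq(np.c_[a,-b],o2-o1,rcond=None)[0]
    p,q=o1+a*t[0],o2+b*t[1]; return (p+q)/2,np.linalg.norm(p-q)
def blobs(m,amin=80):
    c,_=cv2.findContours(m.astype(np.uint8),cv2.RETR_EXTERNAL,cv2.CHAIN_APPROX_NONE)
    return sorted([x for x in c if cv2.contourArea(x)>amin],key=cv2.contourArea,reverse=True)
E
python3 - <<'E'
from h import *
from bench import imaging
import pickle
T=imaging.get_image("top"); S=imaging.get_image("scene")
pickle.dump((T,S),open("ts.pkl","wb"))
t=cv2.resize(T["img"][215:360,90:245],None,fx=3.6,fy=3.6,interpolation=cv2.INTER_CUBIC)
cv2.imwrite("pics/tz.png",t)
hsv=cv2.cvtColor(T["img"],cv2.COLOR_BGR2HSV)
for n,p in dict(mat=(455,290),matedge=(480,340),wood=(300,250),sock=(323,267),tray=(200,250),trayrim=(232,280),bench=(270,340),hold=(215,285),floor=(207,307),edge=(135,271),stake=(140,247),flask=(121,285),rim=(167,295)).items(): print(n,hsv[p[1],p[0]])
E
```

```text
mat [ 15 142 142]
matedge [ 15 138 148]
wood [ 14 166 123]
sock [150   4  60]
tray [ 14 159 117]
trayrim [  0 134  21]
bench [ 16  37 153]
hold [ 14 164 101]
floor [75 10 53]
edge [ 13 168  91]
stake [ 19  21 131]
flask [ 24  17 154]
rim [36 20 65]
```

View pics/tz.png

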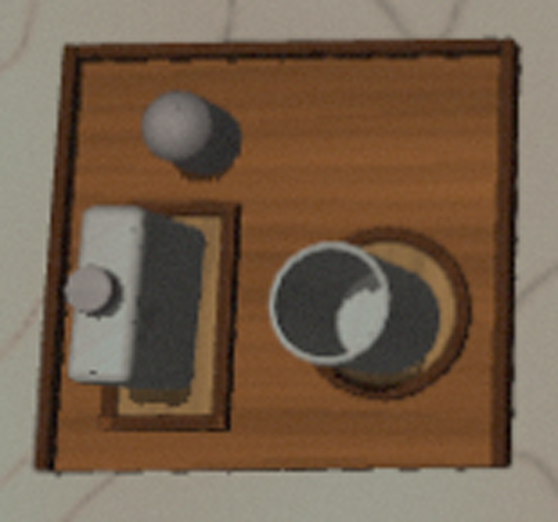

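The crop (scale 3.6, offset 90,215) shows the beaker rim centre at about (330,304), the flask cap (90,289), the stake dome (177,126), the round holder's right/bottom edges at 470/400, and the oblong holder spanning x to 240 and y from 204 to 430. Now I'll measure them by masks.

Run:
```python
from h import *
import pickle
T,S=pickle.load(open("ts.pkl","rb"))
np.set_printoptions(precision=4,suppress=True)
h=cv2.cvtColor(T["img"],cv2.COLOR_BGR2HSV).astype(int); H,s,v=h[...,0],h[...,1],h[...,2]
wood=(s>95)
def win(m,x0,y0,x1,y1):
    o=np.zeros(m.shape,bool); o[y0:y1,x0:x1]=m[y0:y1,x0:x1]; return o
def rect(c,z,name):
    p=onz(T,c.reshape(-1,2),z)[:,:2].astype(np.float32); (cx,cy),(w,hh),a=cv2.minAreaRect(p); print(name,np.array([cx,cy]),"size",w,hh,"ang",a,"bbox",cv2.boundingRect(c))
    return p
rect(blobs(win(wood,400,215,510,370))[0],.004,"mat")
b=blobs(win(wood&(v>70),265,210,380,320))[0]
rect(b,.07,"block")
sk=blobs(win((s<90)&(v<90),300,245,345,290))[0]
for z in(.06,.07):
    p=onz(T,sk.reshape(-1,2),z)[:,:2].astype(np.float32); print("sock",z,cv2.minEnclosingCircle(p),p.mean(0))
rect(blobs(win((s>60)&(v<200),90,215,245,355))[0],.012,"tray all z12")
# grey bright objects in tray
g=blobs(win((s<60)&(v>85),95,220,232,345),20)
for c in g: print("grey",cv2.boundingRect(c),cv2.contourArea(c),cv2.minEnclosingCircle(c))
C=lambda x,y:np.array([[x/3.6+90-.36,y/3.6+215-.36]])
print("beaker rim",onz(T,C(330,304),.136), "diam",np.linalg.norm(onz(T,C(269,304),.136)-onz(T,C(391,304),.136)))
print("cap",onz(T,C(90,289),.134))
print("flask top corners z.114",onz(T,np.vstack([C(83,206),C(145,206),C(132,382),C(69,380)]),.114))
print("stake",onz(T,C(177,126),.056),"diam",np.linalg.norm(onz(T,C(142,126),.056)-onz(T,C(212,126),.056)))
print("seat_b R,B,T edges z.022",onz(T,np.vstack([C(471,313),C(390,400),C(390,226)]),.022))
print("seat_f TR,BR,BL z.022",onz(T,np.vstack([C(241,203),C(230,431),C(100,430)]),.022))
print("tray TL TR BR BL z.036/..",onz(T,np.vstack([C(66,43),C(518,38)]),.036),onz(T,np.vstack([C(510,466),C(37,470)]),.012))
```

```text
mat [ 0.5129 -0.2803] size 0.1500234752893448 0.24902936816215515 ang 83.46495819091797 bbox (411, 229, 87, 133)
block [ 0.5389 -0.0095] size 0.1501244455575943 0.15092778205871582 ang 74.27167510986328 bbox (274, 219, 99, 99)
sock 0.06 ((0.5398092269897461, -0.009422477334737778), 0.027414213865995407) [ 0.5399 -0.0094]
sock 0.07 ((0.5383704900741577, -0.009470629505813122), 0.027128253132104874) [ 0.5384 -0.0094]
tray all z12 [0.4919 0.3039] size 0.24251902103424072 0.26621556282043457 ang 4.318737030029297 bbox (100, 226, 135, 120)
grey (95, 220, 137, 125) 1627.5 ((163.0, 282.0), 92.02183532714844)
grey (165, 282, 34, 35) 852.5 ((181.12637329101562, 298.6428527832031), 17.35770034790039)
grey (108, 272, 22, 49) 798.5 ((119.0, 296.0), 25.298320770263672)
grey (130, 241, 18, 18) 224.5 ((138.14654541015625, 248.98275756835938), 9.342500686645508)
beaker rim [[0.4563 0.2367 0.136 ]] diam 0.0602819740581194
cap [[0.4555 0.3576 0.134 ]]
flask top corners z.114 [[0.4985 0.3759 0.114 ]
 [0.5006 0.3439 0.114 ]
 [0.4121 0.338  0.114 ]
 [0.4108 0.3701 0.114 ]]
stake [[0.5519 0.3555 0.056 ]] diam 0.0387787737549193
seat_b R,B,T edges z.022 [[0.4637 0.1904 0.022 ]
 [0.4134 0.23   0.022 ]
 [0.5088 0.2408 0.022 ]]
seat_f TR,BR,BL z.022 [[0.516  0.3262 0.022 ]
 [0.3905 0.3161 0.022 ]
 [0.3859 0.3881 0.022 ]]
tray TL TR BR BL z.036/.. [[0.5982 0.4333 0.036 ]
 [0.6176 0.1773 0.036 ]] [[0.3824 0.1624 0.012 ]
 [0.3616 0.4244 0.012 ]]
```

Create go.py:
```python
import sys
from h import *
from bench import ctrl
np.set_printoptions(precision=4,suppress=True)
s=ctrl.get_state(); M=R.from_rotvec(s["tool_rot"]); t=np.array([float(a) for a in sys.argv[1:4]])
print("pos",s["position"],"t",s["time"],"grip",s["grip_width"],s["grip_force"],"yaw(y)",np.degrees(np.arctan2(M.as_matrix()[1,1],M.as_matrix()[0,1])),"zax",M.as_matrix()[:,2],"F",s["ft_force"])
print("shift cm",M.inv().apply(t-s["position"])*100)
```

```text
(no output)
```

jog_arm:
  rows: "0 0 0 0 0 -0.138 -1; 0 0 0 0 0 -0.138 -1; 0 0 0 0 0 -0.138 -1; 0 0 0 0 0 0 -1; 0 0 0 0 0 0 -1"
  force: 25

```text
time: 0.82
position: [0.2167, 0.6128, 0.2224]
tool_rot: [-0.113, 3.14, -0.0]
ft_force: [-0.3, 0.4, -0.5]
grip_width: 1.0
grip_force: 0.0
```

```bash
python3 go.py .456 .237 .2
```

```text
pos [0.2167 0.6128 0.2224] t 0.825 grip 0.9996728815683308 0.0 yaw(y) 94.11805852697711 zax [ 0.     -0.0001 -1.    ] F [-0.3291  0.3771 -0.4953]
shift cm [-21.1679 -39.1985   2.2483]
```

jog_arm:
  rows: "-2.35 -4.35 0.25 0 0 0 -1; -2.35 -4.35 0.25 0 0 0 -1; -2.35 -4.35 0.25 0 0 0 -1; -2.35 -4.35 0.25 0 0 0 -1; -2.35 -4.35 0.25 0 0 0 -1"

```text
time: 1.45
position: [0.3508, 0.4032, 0.2102]
tool_rot: [-0.114, 3.139, 0.001]
ft_force: [1.4, 0.6, -0.4]
grip_width: 0.998
grip_force: 0.0
```

jog_arm:
  rows: "-2.35 -4.35 0.25 0 0 0 -1; -2.35 -4.35 0.25 0 0 0 -1; -2.35 -4.35 0.25 0 0 0 -1; -2.35 -4.35 0.25 0 0 0 -1; 0 0 0 0 0 0 -1"

```text
time: 2.08
position: [0.459, 0.2336, 0.2002]
tool_rot: [-0.101, 3.139, -0.002]
ft_force: [0.7, 0.7, 0.3]
grip_width: 0.998
grip_force: 0.0
```

```bash
python3 go.py .456 .237 .2
python3 - <<'E'
from h import *
from bench import imaging
W=imaging.get_image("wrist"); cv2.imwrite("pics/w1.png",W["img"]); 
for n,P in dict(beaker=(.456,.237,.136),cap=(.4555,.3575,.134),stake=(.552,.3555,.076),seatb=(.461,.2365,.022),seatf=(.451,.357,.022)).items(): print(n,proj(W,P))
E
```

```text
pos [0.459  0.2336 0.2002] t 2.075 grip 0.9978886824544442 0.0 yaw(y) 93.69398008835066 zax [ 0.001  -0.0012 -1.    ] F [0.6528 0.7    0.2659]
shift cm [0.2724 0.3611 0.0146]
beaker [[324.50336471 247.12759474]]
cap [[502.94514855 256.49002553]]
stake [[447.17375088 336.53753131]]
seatb [[321.4629036  216.00572291]]
seatf [[447.02475634 213.96227878]]
```

View pics/w1.png

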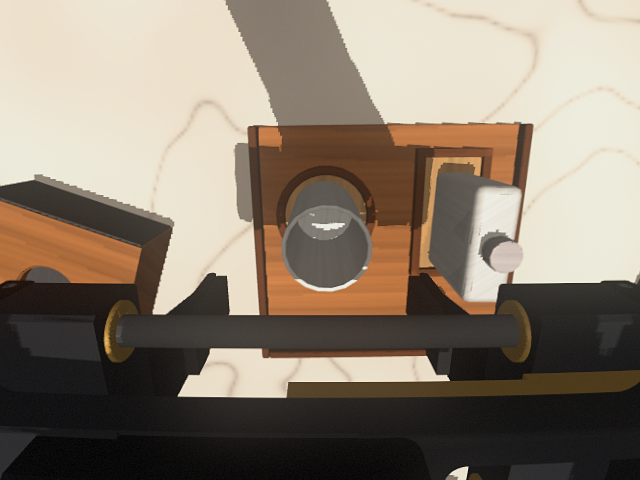

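The wrist view shows the beaker rim at about (327,248) and the cap at about (503,255), within 3 px of my predictions, so I'm going down for the beaker.

jog_arm:
  rows: "0.27 0.25 0 0 0 -0.01 -1; 0 0 3 0 0 0 -1; 0 0 3 0 0 0 -1; 0 0 3 0 0 0 -1; 0 0 1.8 0 0 0 -1"

```text
time: 2.75
position: [0.4521, 0.2418, 0.0906]
tool_rot: [0.137, -3.137, 0.001]
ft_force: [-0.3, 0.4, -0.3]
grip_width: 1.002
grip_force: 0.0
```

jog_arm:
  rows: "0 0 0 0 0 0 -1; 0 0 0 0 0 0 0.8; 0 0 0 0 0 0 0.8; 0 0 0 0 0 0 0.8; 0 0 0 0 0 0 0.8"
  force: 25

```text
time: 3.38
position: [0.4542, 0.2402, 0.0926]
tool_rot: [-0.132, 3.138, 0.0]
ft_force: [-0.4, -1.9, 2.1]
grip_width: 0.681
grip_force: 25.3
```

jog_arm:
  rows: "0 0 0 0 0 0 0.8; 0 0 0 0 0 0 0.8; 0 0 -0.5 0 0 0 0.8; 0 0 -1.5 0 0 0 0.8; 0 0 -3 0 0 0 0.8"

```text
time: 4.0
position: [0.4525, 0.2399, 0.1417]
tool_rot: [0.133, -3.136, 0.003]
ft_force: [0.4, 0.8, -2.6]
grip_width: 0.681
grip_force: 25.3
```

```bash
python3 go.py .573 -.287 .2
```

```text
pos [0.4525 0.2399 0.1417] t 4.0 grip 0.6814906597025013 25.294523216041398 yaw(y) 94.84007590340038 zax [-0.0029 -0.0017 -1.    ] F [ 0.4242  0.7982 -2.5635]
shift cm [ -7.5479 -53.5327  -5.7735]
```

jog_arm:
  rows: "0 0 -3 0 0 0 0.8; 0 -1.5 -2.8 0 0 0 0.8; -0.7 -4 0 0 0 0 0.8; -0.7 -5 0 0 0 0 0.8; -0.7 -5 0 0 0 0 0.8"

```text
time: 4.62
position: [0.4878, 0.0866, 0.2008]
tool_rot: [-0.134, 3.138, 0.001]
ft_force: [0.3, -0.1, -2.9]
grip_width: 0.685
grip_force: 25.3
```

jog_arm:
  rows: "-0.7 -5 0 0 0 0 0.8; -0.7 -5 0 0 0 0 0.8; -0.7 -5 0 0 0 0 0.8; -0.7 -5 0 0 0 0 0.8; -0.7 -5 0 0 0 0 0.8"

```text
time: 5.25
position: [0.5439, -0.1595, 0.2007]
tool_rot: [-0.133, 3.138, 0.001]
ft_force: [0.8, 0.9, -2.9]
grip_width: 0.682
grip_force: 25.3
```

jog_arm:
  rows: "-0.7 -5 0 0 0 0 0.8; -0.7 -4 0 0 0 0 0.8; -0.4 -2.5 0 0 0 0 0.8; 0 0 0 0 0 0 0.8; 0 0 0 0 0 0 0.8"

```text
time: 5.88
position: [0.5714, -0.2701, 0.2]
tool_rot: [0.134, -3.139, -0.002]
ft_force: [0.1, 0.3, -3.1]
grip_width: 0.681
grip_force: 25.3
```

```bash
python3 go.py .573 -.287 .0815
```

```text
pos [ 0.5714 -0.2701  0.2   ] t 5.875 grip 0.6807066244874092 25.29023534397993 yaw(y) 94.89169116790711 zax [-0.0003  0.0015 -1.    ] F [ 0.0738  0.3173 -3.1462]
shift cm [-0.0206 -1.7158 11.8491]
```

jog_arm:
  rows: "0 -1.7 2 0 0 0 0.8; 0 0 3.5 0 0 0 0.8; 0 0 3.5 0 0 0 0.8; 0 0 2.2 0 0 0 0.8; 0 0 0 0 0 0 0.8"

```text
time: 6.5
position: [0.5706, -0.2874, 0.0849]
tool_rot: [0.133, -3.134, -0.003]
ft_force: [-0.4, 0.1, -2.0]
grip_width: 0.681
grip_force: 25.3
```

jog_arm:
  rows: "0 0 0.2 0 0 0 0.8; 0 0 0.2 0 0 0 0.8; 0 0 0.1 0 0 0 0.8; 0 0 0.1 0 0 0 0.8; 0 0 0 0 0 0 0.8"

```text
time: 7.12
position: [0.5727, -0.2884, 0.0822]
tool_rot: [-0.132, 3.139, 0.0]
ft_force: [-0.7, -0.5, -1.0]
grip_width: 0.679
grip_force: 25.3
```

```bash
python3 go.py .573 -.287 .0805
```

```text
pos [ 0.5727 -0.2884  0.0822] t 7.125 grip 0.6789240392196824 25.281304064135384 yaw(y) 94.83078642092732 zax [ 0.0003  0.0001 -1.    ] F [-0.7053 -0.5338 -1.0179]
shift cm [-0.0388  0.1404  0.1676]
```

jog_arm:
  rows: "0 0 0.05 0 0 0 0.8; 0 0 0.05 0 0 0 0.8; 0 0 0 0 0 0 0.8"

```text
time: 7.5
position: [0.5726, -0.2885, 0.081]
tool_rot: [0.132, -3.139, -0.0]
ft_force: [-0.7, 0.2, -2.8]
grip_width: 0.679
grip_force: 25.3
```

```bash
python3 go.py .573 -.287 .0805
```

```text
pos [ 0.5726 -0.2885  0.081 ] t 7.5 grip 0.6786278624178467 25.281360334502097 yaw(y) 94.82387248987442 zax [-0.0001  0.0001 -1.    ] F [-0.705   0.1821 -2.8405]
shift cm [-0.0505  0.1416  0.0472]
```

Still hanging; go on until contact, then release.

jog_arm:
  rows: "0 0 0.05 0 0 0 0.8; 0 0 0.05 0 0 0 0.8; 0 0 0.05 0 0 0 0.8; 0 0 0 0 0 0 0.8; 0 0 0 0 0 0 0.8"

```text
time: 8.12
position: [0.5731, -0.2887, 0.0806]
tool_rot: [-0.132, 3.138, -0.0]
ft_force: [-1.3, 0.5, 5.2]
grip_width: 0.683
grip_force: 25.2
```

jog_arm:
  rows: "0 0 0 0 0 0 -0.6; 0 0 0 0 0 0 -1; 0 0 0 0 0 0 -1; 0 0 0 0 0 0 -1; 0 0 -1 0 0 0 -1"

```text
time: 8.75
position: [0.572, -0.2881, 0.089]
tool_rot: [0.132, -3.137, -0.001]
ft_force: [0.6, 0.0, -0.5]
grip_width: 0.998
grip_force: 0.0
```

jog_arm:
  rows: "0 0 -3 0 0 0 -1; 0 0 -4 0 0 0 -1; 0 0 -4 0 0 0 -1; 0 3 0 0 0 0 -1; 0.9 5.3 0 0 0 0 -1"

```text
time: 9.38
position: [0.557, -0.208, 0.2011]
tool_rot: [-0.126, 3.137, -0.003]
ft_force: [0.2, 0.8, -0.0]
grip_width: 0.996
grip_force: 0.0
```

jog_arm:
  rows: "0.9 5.5 0 0 0 0 -1; 0.9 5.5 0 0 0 0 -1; 0.9 5.5 0 0 0 0 -1; 0.9 5.5 0 0 0 0 -1; 0.9 5.5 0 0 0 0 -1"

```text
time: 10.0
position: [0.4884, 0.0653, 0.2007]
tool_rot: [-0.131, 3.137, 0.001]
ft_force: [0.5, -0.1, -0.3]
grip_width: 0.996
grip_force: 0.0
```

```bash
python3 go.py .455 .357 .2
python3 - <<'E'
from h import *
from bench import imaging
T=imaging.get_image("top");cv2.imwrite("pics/t1.png",T["img"])
print(proj(T,(.573,-.287,.124)))
E
```

```text
pos [0.4884 0.0653 0.2007] t 10.0 grip 0.9964608306595352 0.0 yaw(y) 94.79855357063407 zax [ 0.002   0.0009 -1.    ] F [ 0.5048 -0.1201 -0.2591]
shift cm [ 0.8892 29.3521  0.0882]
[[476.35422966 254.21223556]]
```

View pics/t1.png

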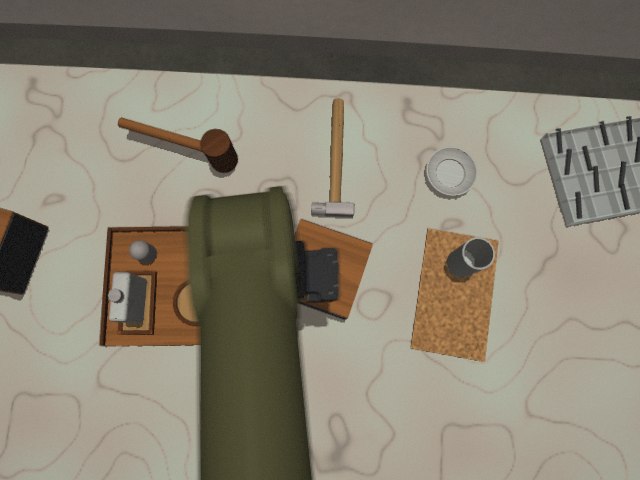

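The beaker stands upright on the mat, its rim at about (478,253) as predicted. Now the flask.

jog_arm:
  rows: "0.2 5.5 0 0 0 0 -1; 0.2 5.5 0 0 0 0 -1; 0.2 5.5 0 0 0 0 -1; 0.2 5.5 0 0 0 0 -1; 0.2 4 0 0 0 0 -1"

```text
time: 10.68
position: [0.4564, 0.3244, 0.2003]
tool_rot: [-0.135, 3.138, 0.002]
ft_force: [1.0, -0.2, -0.4]
grip_width: 1.001
grip_force: 0.0
```

jog_arm:
  rows: "0 0 0 0 0 0 -1; 0 0 0 0 0 0 -1"

```text
time: 10.92
position: [0.4576, 0.3209, 0.1999]
tool_rot: [-0.131, 3.138, -0.001]
ft_force: [0.6, -0.3, 0.2]
grip_width: 1.0
grip_force: 0.0
```

```bash
python3 go.py .455 .357 .077
```

```text
pos [0.4576 0.3209 0.1999] t 10.925 grip 1.0002903817484248 0.0 yaw(y) 94.77037815241029 zax [ 0.0007 -0.0007 -1.    ] F [ 0.5836 -0.3345  0.2148]
shift cm [-0.0362  3.6321 12.2891]
```

jog_arm:
  rows: "0 3.6 0 0 0 0.015 -1; 0 0 3 0 0 0 -1; 0 0 3.5 0 0 0 -1; 0 0 3.5 0 0 0 -1; 0 0 2.2 0 0 0 -1"

```text
time: 11.55
position: [0.4544, 0.355, 0.0763]
tool_rot: [0.104, -3.139, 0.003]
ft_force: [-0.1, 0.1, 0.0]
grip_width: 1.002
grip_force: 0.0
```

jog_arm:
  rows: "0 0 0 0 0 0 -1; 0 0 0 0 0 0 0.9; 0 0 0 0 0 0 0.9; 0 0 0 0 0 0 0.9; 0 0 0 0 0 0 0.9"

```text
time: 12.18
position: [0.4541, 0.358, 0.0781]
tool_rot: [-0.109, 3.139, 0.001]
ft_force: [0.6, -0.3, -0.2]
grip_width: 0.634
grip_force: 0.0
```

jog_arm:
  rows: "0 0 0 0 0 0 0.9; 0 0 0 0 0 0 0.9; 0 0 0 0 0 0 0.9; 0 0 0 0 0 0 0.9"

```text
time: 12.68
position: [0.4539, 0.3582, 0.0777]
tool_rot: [-0.109, 3.139, 0.001]
ft_force: [0.7, 1.5, 0.5]
grip_width: 0.385
grip_force: 24.8
```

```bash
python3 go.py .453 -.273 .2
```

```text
pos [0.4539 0.3582 0.0777] t 12.675 grip 0.3849913733038344 24.795592431910336 yaw(y) 93.98036383550408 zax [ 0.0002  0.0006 -1.    ] F [0.7336 1.5187 0.5134]
shift cm [  4.4646 -62.956  -12.2687]
```

jog_arm:
  rows: "0 0 -0.5 0 0 0 0.9; 0 0 -1.5 0 0 0 0.9; 0 0 -3 0 0 0 0.9; 0 0 -4 0 0 0 0.9; 0 -2 -3.2 0 0 0 0.9"

```text
time: 13.3
position: [0.4549, 0.3394, 0.202]
tool_rot: [-0.113, 3.138, 0.003]
ft_force: [1.6, -1.0, -2.6]
grip_width: 0.387
grip_force: 24.8
```

jog_arm:
  rows: "0.4 -4.5 0 0 0 0 0.9; 0.4 -5 0 0 0 0 0.9; 0.4 -5 0 0 0 0 0.9; 0.4 -5 0 0 0 0 0.9; 0.4 -5 0 0 0 0 0.9"

```text
time: 13.92
position: [0.4521, 0.0901, 0.2005]
tool_rot: [-0.108, 3.139, 0.001]
ft_force: [1.6, 0.6, -2.8]
grip_width: 0.391
grip_force: 24.8
```

jog_arm:
  rows: "0.4 -5 0 0 0 0 0.9; 0.4 -5 0 0 0 0 0.9; 0.4 -5 0 0 0 0 0.9; 0.4 -5 0 0 0 0 0.9; 0.4 -5 0 0 0 0 0.9"

```text
time: 14.55
position: [0.4492, -0.1605, 0.2005]
tool_rot: [-0.108, 3.138, 0.001]
ft_force: [0.7, 0.7, -3.9]
grip_width: 0.39
grip_force: 24.8
```

jog_arm:
  rows: "0.4 -5 0 0 0 0 0.9; 0 -3 0 0 0 0 0.9; 0 -1.5 0 0 0 0 0.9; 0 0 0 0 0 0 0.9; 0 0 0 0 0 0 0.9"

```text
time: 15.18
position: [0.4522, -0.2527, 0.1998]
tool_rot: [-0.11, 3.139, 0.002]
ft_force: [-0.1, 0.6, -2.9]
grip_width: 0.391
grip_force: 24.8
```

```bash
python3 go.py .453 -.273 .0657
```

```text
pos [ 0.4522 -0.2527  0.1998] t 15.175 grip 0.3909405972582123 24.781925574643537 yaw(y) 94.01388943849636 zax [ 0.0002  0.0011 -1.    ] F [-0.1453  0.6245 -2.9252]
shift cm [ 0.0652 -2.0414 13.4029]
```

jog_arm:
  rows: "0 -2 2 0 0 0 0.9; 0 0 4 0 0 0 0.9; 0 0 4 0 0 0 0.9; 0 0 2.7 0 0 0 0.9; 0 0 0.2 0 0 0 0.9"

```text
time: 15.8
position: [0.4523, -0.2715, 0.0688]
tool_rot: [0.111, -3.136, -0.004]
ft_force: [-0.0, 1.0, -2.3]
grip_width: 0.39
grip_force: 24.8
```

jog_arm:
  rows: "0 0 0 0 0 0 0.9; 0 0 0.1 0 0 0 0.9; 0 0 0.1 0 0 0 0.9; 0 0 0.1 0 0 0 0.9; 0 0 0 0 0 0 0.9"

```text
time: 16.42
position: [0.4536, -0.2737, 0.0676]
tool_rot: [-0.109, 3.14, 0.0]
ft_force: [0.9, -1.1, -3.3]
grip_width: 0.389
grip_force: 24.8
```

jog_arm:
  rows: "0 0 0.05 0 0 0 0.9; 0 0 0.05 0 0 0 0.9; 0 0 0 0 0 0 0.9; 0 0 0 0 0 0 0.9"

```text
time: 16.92
position: [0.4536, -0.2737, 0.0665]
tool_rot: [-0.109, 3.14, 0.0]
ft_force: [-0.0, 1.0, -2.6]
grip_width: 0.394
grip_force: 24.8
```

jog_arm:
  rows: "0 0 0.05 0 0 0 0.9; 0 0 0.05 0 0 0 0.9; 0 0 0.05 0 0 0 0.9; 0 0 0 0 0 0 0.9; 0 0 0 0 0 0 0.9"

```text
time: 17.55
position: [0.4537, -0.2737, 0.0656]
tool_rot: [-0.109, 3.139, 0.001]
ft_force: [-2.3, 1.6, 5.2]
grip_width: 0.387
grip_force: 24.8
```

jog_arm:
  rows: "0 0 0 0 0 0 -0.2; 0 0 0 0 0 0 -0.6; 0 0 0 0 0 0 -0.8; 0 0 0 0 0 0 -1; 0 0 0 0 0 0 -1"

```text
time: 18.18
position: [0.4536, -0.2737, 0.065]
tool_rot: [-0.109, 3.14, -0.0]
ft_force: [0.5, 0.1, -1.3]
grip_width: 0.873
grip_force: 0.0
```

jog_arm:
  rows: "0 0 -1 0 0 0 -1; 0 0 -3 0 0 0 -1; 0 0 -4 0 0 0 -1; 0 0 -5.5 0 0 0 -1; 0 3 0 0 0 0 -1"

```text
time: 18.8
position: [0.4535, -0.2475, 0.2053]
tool_rot: [-0.1, 3.131, -0.006]
ft_force: [-0.3, 0.7, 0.0]
grip_width: 0.996
grip_force: 0.0
```

jog_arm:
  rows: "0 5.5 0 0 0 0 -1; 0 5.5 0 0 0 0 -1; 0 5.5 0 0 0 0 -1; 0 5.5 0 0 0 0 -1; 0 5.5 0 0 0 0 -1"

```text
time: 19.42
position: [0.4324, 0.0321, 0.2011]
tool_rot: [-0.108, 3.138, 0.001]
ft_force: [1.2, -0.6, -0.4]
grip_width: 0.998
grip_force: 0.0
```

jog_arm:
  rows: "0 5.5 0 0 0 0 -1; 0 5.5 0 0 0 0 -1; -1 5.5 -1 0 0 0 -1; -1 5.5 -1 0 0 0 -1; -1 3 -1 0 0 0 -1"

```text
time: 20.05
position: [0.4445, 0.2853, 0.231]
tool_rot: [-0.114, 3.139, 0.001]
ft_force: [-0.1, -0.2, 0.2]
grip_width: 1.001
grip_force: 0.0
```

jog_arm:
  rows: "0 0 0 0 0 0 -1; 0 0 0 0 0 0 -1"

```text
time: 20.3
position: [0.4453, 0.2808, 0.2302]
tool_rot: [-0.107, 3.14, -0.001]
ft_force: [-0.5, -0.4, -0.1]
grip_width: 1.001
grip_force: 0.0
```

```bash
python3 go.py .552 .3555 .2
python3 - <<'E'
from h import *
from bench import imaging
import pickle
W=imaging.get_image("wrist");S=imaging.get_image("scene"); pickle.dump((W,S),open("w2.pkl","wb"))
cv2.imwrite("pics/w2.png",W["img"]);cv2.imwrite("pics/s2.png",S["img"])
for n,P in dict(stake=(.552,.3555,.056),seatb=(.461,.2365,.022),seatf=(.451,.357,.022)).items(): print(n,proj(W,P))
E
```

```text
pos [0.4453 0.2808 0.2302] t 20.3 grip 1.0006014853294494 0.0 yaw(y) 93.89931380887886 zax [ 0.0001 -0.0009 -1.    ] F [-0.5046 -0.3793 -0.0745]
shift cm [-11.1579   6.7281   3.0109]
stake [[383.34444131 320.38093438]]
seatb [[275.11604026 219.59036061]]
seatf [[390.66809886 218.01921172]]
```

View pics/w2.png

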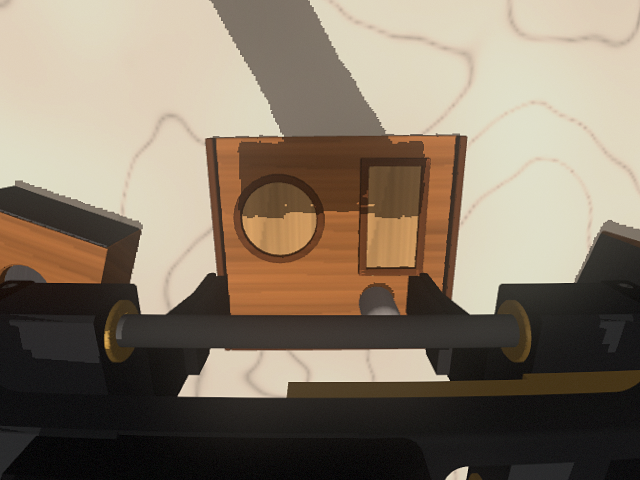

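View pics/s2.png

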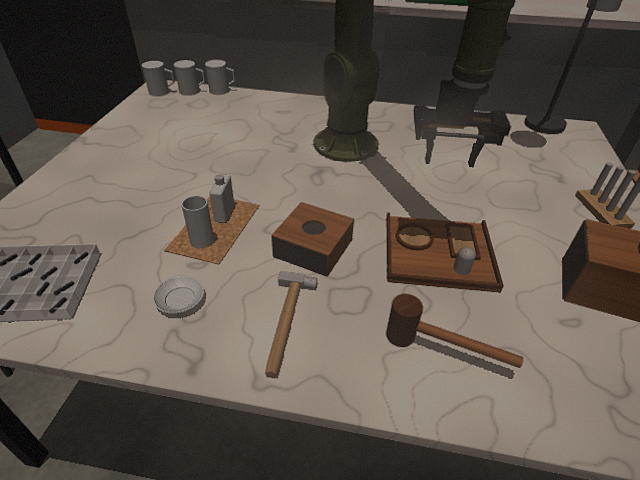

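The wrist view shows the round holder centred at about (278,218) and the oblong one at about (393,216), with the stake at (378,297). The scene view shows the beaker (197,222) and flask (222,198) upright on the mat. On to the stake.

jog_arm:
  rows: "-4 2.5 0 0 0 0 -0.5; -4 2.5 0 0 0 0 -0.5; -3.1 1.8 0 0 0 0 -0.5; 0 0 4 0 0 0 -0.5; 0 0 5 0 0 0 -0.5"

```text
time: 21.02
position: [0.5526, 0.3567, 0.1402]
tool_rot: [-0.105, 3.137, 0.002]
ft_force: [-0.0, -0.4, -1.5]
grip_width: 0.751
grip_force: 0.0
```

jog_arm:
  rows: "0 0 3 0 0 0 -0.5; 0 0 0 0 0 0 -0.5; 0 0 0 0 0 0 -0.5"

```text
time: 21.4
position: [0.5522, 0.3573, 0.1119]
tool_rot: [-0.107, 3.138, 0.002]
ft_force: [0.2, -0.4, 0.8]
grip_width: 0.751
grip_force: 0.0
```

```bash
python3 go.py .552 .3565 .032
python3 - <<'E'
from h import *
from bench import imaging
S=imaging.get_image("scene")
cv2.imwrite("pics/s3.png",cv2.resize(S["img"][170:310,370:530],None,fx=4,fy=4,interpolation=cv2.INTER_CUBIC))
print(proj(S,[(.552,.3565,.076),(.552,.3565,.012)]))
E
```

```text
pos [0.5522 0.3573 0.1119] t 21.4 grip 0.7511770089641184 0.0 yaw(y) 93.90957159619789 zax [ 0.002   0.0012 -1.    ] F [ 0.223  -0.4439  0.7711]
shift cm [ 0.0384 -0.0911  7.9896]
[[468.76223975 249.50902318]
 [461.94560467 269.22427236]]
```

View pics/s3.png

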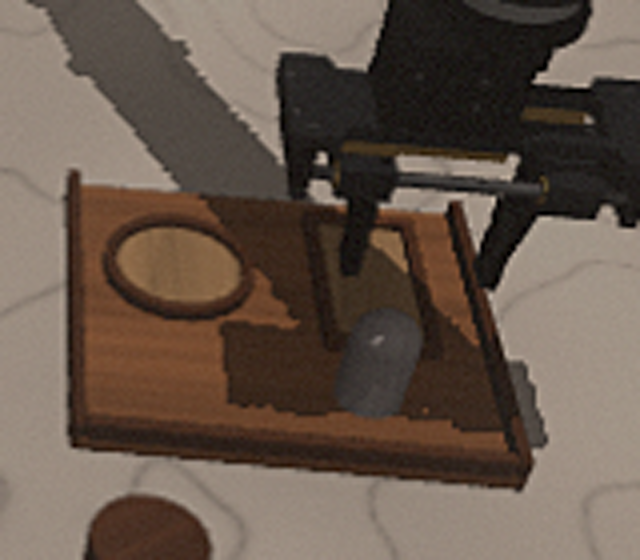

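The scene crop shows the stake's foot at about (462,270) and its top at about (468,249), as predicted. I'm descending.

jog_arm:
  rows: "0 0 2.5 0 0 0 -0.5; 0 0 2.5 0 0 0 -0.5; 0 0 2 0 0 0 -0.5; 0 0 1 0 0 0 -0.5; 0 0 0 0 0 0 -0.5"

```text
time: 22.08
position: [0.5511, 0.3575, 0.0299]
tool_rot: [0.109, -3.139, 0.0]
ft_force: [0.1, -0.6, 0.8]
grip_width: 0.746
grip_force: 0.0
```

jog_arm:
  rows: "0 0 0 0 0 0 0.9; 0 0 0 0 0 0 0.9; 0 0 0 0 0 0 0.9; 0 0 0 0 0 0 0.9; 0 0 0 0 0 0 0.9"
  force: 40

```text
time: 22.7
position: [0.5519, 0.356, 0.0307]
tool_rot: [-0.107, 3.139, -0.002]
ft_force: [-1.0, -4.4, 6.3]
grip_width: 0.45
grip_force: 40.0
```

```bash
python3 go.py .539 -.0095 .2
```

```text
pos [0.5519 0.356  0.0307] t 22.7 grip 0.45008805199488544 39.99265031190589 yaw(y) 93.90875827997829 zax [ 0.0006 -0.0016 -1.    ] F [-0.9679 -4.4325  6.2943]
shift cm [  3.7673 -36.4063 -16.8724]
```

jog_arm:
  rows: "0 0 -0.5 0 0 0 0.9; 0 0 -1.5 0 0 0 0.9; 0 0 -3 0 0 0 0.9; 0 0 -4 0 0 0 0.9; 0.2 -2 -3 0 0 0 0.9"

```text
time: 23.32
position: [0.5496, 0.3409, 0.1522]
tool_rot: [-0.115, 3.138, 0.005]
ft_force: [0.1, 0.4, -4.5]
grip_width: 0.45
grip_force: 40.0
```

jog_arm:
  rows: "0.5 -4 0 0 0 0 0.9; 0.6 -5 0 0 0 0 0.9; 0.6 -5 0 0 0 0 0.9; 0.6 -5 0 0 0 0 0.9; 0.6 -5 0 0 0 0 0.9"

```text
time: 23.95
position: [0.5378, 0.0952, 0.1506]
tool_rot: [-0.11, 3.139, 0.002]
ft_force: [0.4, -0.6, -4.4]
grip_width: 0.449
grip_force: 40.0
```

jog_arm:
  rows: "0.5 -5 0 0 0 0 0.9; 0 -3 0 0 0 0 0.9; 0 -1.5 0 0 0 0 0.9; 0 0 0 0 0 0 0.9; 0 0 0 0 0 0 0.9"

```text
time: 24.58
position: [0.5398, 0.0034, 0.15]
tool_rot: [0.113, -3.139, -0.002]
ft_force: [0.0, 0.7, -6.1]
grip_width: 0.447
grip_force: 40.0
```

```bash
python3 go.py .539 -.0095 .095
```

```text
pos [0.5398 0.0034 0.15  ] t 24.575 grip 0.44702642292834566 39.99637781758793 yaw(y) 94.12274107770503 zax [-0.0002  0.0013 -1.    ] F [ 0.0275  0.7006 -6.1207]
shift cm [ 0.1698 -1.2837  5.4994]
```

jog_arm:
  rows: "0.15 -1.2 0 0 0 0 0.9; 0 0 2 0 0 0 0.9; 0 0 2 0 0 0 0.9; 0 0 1.5 0 0 0 0.9; 0 0 0 0 0 0 0.9"

```text
time: 25.2
position: [0.538, -0.0111, 0.0938]
tool_rot: [0.109, -3.137, 0.001]
ft_force: [-0.3, 0.4, -6.3]
grip_width: 0.45
grip_force: 40.0
```

```bash
python3 go.py .539 -.009 .0787
python3 - <<'E'
from h import *
from bench import imaging
S=imaging.get_image("scene")
cv2.imwrite("pics/s4.png",cv2.resize(S["img"][150:290,250:380],None,fx=4.2,fy=4.2,interpolation=cv2.INTER_CUBIC))
print((proj(S,[(.539,-.0095,.07),(.539,-.0095,.06),(.539,-.0095,.076)])-[250,150])*4.2)
E
```

```text
pos [ 0.538  -0.0111  0.0938] t 25.2 grip 0.4500208917474687 39.996352451853454 yaw(y) 93.98938621314564 zax [-0.0028 -0.0005 -1.    ] F [-0.3093  0.3821 -6.2592]
shift cm [-0.1182  0.2061  1.5101]
[[264.05279053 322.01490717]
 [263.79334162 335.25000658]
 [264.21002649 313.9931871 ]]
```

View pics/s4.png

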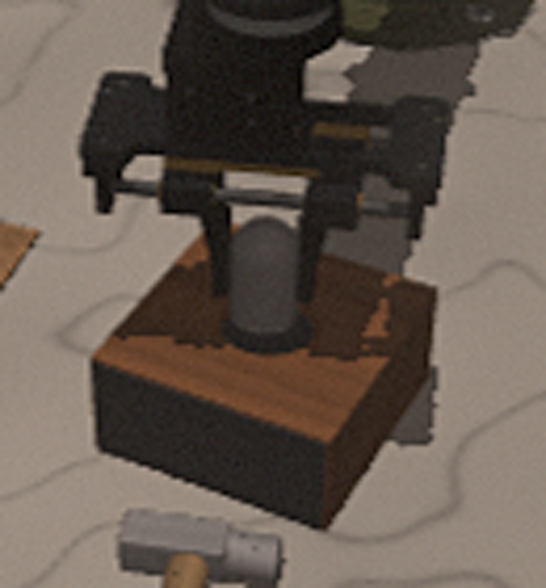

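The crop shows the stake (229 to 299) over the socket (222 to 312), within about 2 mm of centred. I'm nudging +y and lowering.

jog_arm:
  rows: "0 0.1 0 0 0 0 0.9; 0 0 0.6 0 0 0 0.9; 0 0 0.6 0 0 0 0.9; 0 0 0 0 0 0 0.9; 0 0 0 0 0 0 0.9"

```text
time: 25.88
position: [0.539, -0.0102, 0.083]
tool_rot: [0.109, -3.14, 0.0]
ft_force: [-0.0, -0.1, -5.3]
grip_width: 0.449
grip_force: 40.0
```

jog_arm:
  rows: "0 0 0.1 0 0 0 0.9; 0 0 0.1 0 0 0 0.9; 0 0 0 0 0 0 0.9; 0 0 0 0 0 0 0.9"

```text
time: 26.38
position: [0.5391, -0.0102, 0.0811]
tool_rot: [-0.109, 3.14, 0.0]
ft_force: [0.2, 0.6, -5.4]
grip_width: 0.444
grip_force: 40.0
```

jog_arm:
  rows: "0 0 0.1 0 0 0 0.9; 0 0 0.05 0 0 0 0.9; 0 0 0.05 0 0 0 0.9; 0 0 0 0 0 0 0.9; 0 0 0 0 0 0 0.9"

```text
time: 27.0
position: [0.539, -0.0102, 0.0791]
tool_rot: [-0.109, 3.14, 0.0]
ft_force: [-0.6, 0.2, -5.2]
grip_width: 0.444
grip_force: 40.0
```

jog_arm:
  rows: "0 0 0.05 0 0 0 0.9; 0 0 0 0 0 0 0.9; 0 0 0 0 0 0 0.9"

```text
time: 27.38
position: [0.5391, -0.0101, 0.0788]
tool_rot: [-0.109, 3.139, 0.0]
ft_force: [-0.0, -0.7, -2.6]
grip_width: 0.448
grip_force: 40.0
```

jog_arm:
  rows: "0 0 0.05 0 0 0 0.9; 0 0 0 0 0 0 0.9; 0 0 0 0 0 0 0.2; 0 0 0 0 0 0 -0.3; 0 0 0 0 0 0 -0.7"

```text
time: 28.0
position: [0.5397, -0.0102, 0.0782]
tool_rot: [-0.109, 3.138, -0.0]
ft_force: [0.1, 0.0, -0.1]
grip_width: 0.598
grip_force: 0.0
```

jog_arm:
  rows: "0 0 0 0 0 0 -1; 0 0 -1 0 0 0 -1; 0 0 -3 0 0 0 -1; 0 0 -4.5 0 0 0 -1; 0 0 -5 0 0 0 -1"

```text
time: 28.62
position: [0.5388, -0.0103, 0.2147]
tool_rot: [0.108, -3.14, 0.0]
ft_force: [-0.9, 0.6, -0.6]
grip_width: 0.994
grip_force: 0.0
```

jog_arm:
  rows: "-0.9 -5 0 0 0 0 -1; -0.9 -5 0 0 0 0 -1; -0.9 -5 0 0 0 0 -1; -0.9 -5 0 0 0 0 -1; -0.9 -4 0 0 0 0 -1"

```text
time: 29.25
position: [0.6007, -0.2489, 0.2139]
tool_rot: [-0.107, 3.139, -0.001]
ft_force: [0.7, 0.2, -0.0]
grip_width: 1.001
grip_force: 0.0
```

jog_arm:
  rows: "0 0 0 0 0 0 -1; 0 0 0 0 0 0 -1"

```text
time: 29.5
position: [0.6006, -0.2456, 0.2132]
tool_rot: [-0.109, 3.14, 0.002]
ft_force: [0.6, 1.2, -1.0]
grip_width: 1.001
grip_force: 0.0
```

```bash
python3 go.py .573 -.288 .0806
python3 - <<'E'
from h import *
from bench import imaging
T=imaging.get_image("top");S=imaging.get_image("scene")
a=cv2.resize(T["img"][205:365,90:390],None,fx=2.6,fy=2.6); b=cv2.resize(S["img"][170:290,150:450],None,fx=2.6,fy=2.6)[:,:780]
cv2.imwrite("pics/c5.png",np.vstack([a,b])[:600])
print(a.shape,b.shape)
print((proj(T,[(.539,-.0095,.104),(.4615,.2388,.022),(.452,.3583,.022)])-[90,205])*2.6)
E
```

```text
pos [ 0.6006 -0.2456  0.2132] t 29.5 grip 1.0008928349129278 0.0 yaw(y) 93.99404407045428 zax [ 0.0001  0.001  -1.    ] F [ 0.628   1.2091 -0.9628]
shift cm [ 3.0543 -4.054  13.2553]
(416, 780, 3) (312, 780, 3)
[[606.59075115 154.92723306]
 [276.34053034 249.65960387]
 [121.38669462 251.34897805]]
```

View pics/c5.png

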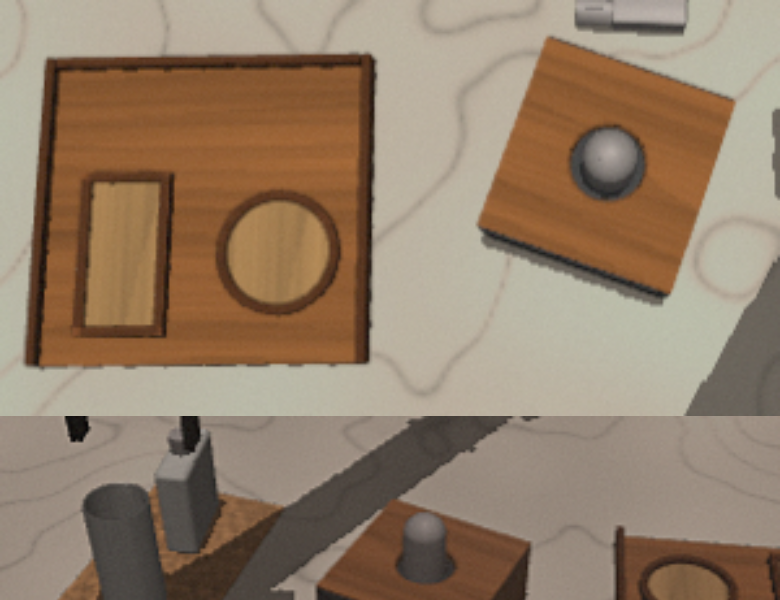

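The stake stands in the socket, in the crop at (607,160). The holders sit at (278,252) and (123,254), within 2 mm of estimate. I'm fetching the beaker.

jog_arm:
  rows: "1.5 -2 0 0 0 0 -1; 1.55 -2.1 0 0 0 -0.015 -1; 0 0 0 0 0 0 -1; 0 0 2 0 0 0 -1; 0 0 3 0 0 0 -1"

```text
time: 30.22
position: [0.5745, -0.2872, 0.1621]
tool_rot: [-0.137, 3.137, 0.001]
ft_force: [0.3, -0.1, -0.7]
grip_width: 1.0
grip_force: 0.0
```

jog_arm:
  rows: "0 0 3 0 0 0 -1; 0 0 3 0 0 0 -1; 0 0 2.2 0 0 0 -1; 0 0 0 0 0 0 -1; 0 0 0 0 0 0 0.8"

```text
time: 30.85
position: [0.5737, -0.2886, 0.0812]
tool_rot: [-0.134, 3.138, 0.0]
ft_force: [0.3, 0.0, -0.4]
grip_width: 0.952
grip_force: 0.0
```

jog_arm:
  rows: "0 0 0 0 0 0 0.8; 0 0 0 0 0 0 0.8; 0 0 0 0 0 0 0.8; 0 0 0 0 0 0 0.8; 0 0 0 0 0 0 0.8"
  force: 25

```text
time: 31.48
position: [0.5734, -0.2896, 0.0818]
tool_rot: [-0.132, 3.138, -0.0]
ft_force: [-0.5, 0.9, 5.0]
grip_width: 0.68
grip_force: 25.0
```

```bash
python3 go.py .4585 .2385 .2
```

```text
pos [ 0.5734 -0.2896  0.0818] t 31.475 grip 0.6802752824447433 25.000035748562368 yaw(y) 94.82447833944212 zax [ 0.0011 -0.0001 -1.    ] F [-0.502   0.9318  5.0418]
shift cm [  6.9915  53.5863 -11.8417]
```

jog_arm:
  rows: "0 0 -0.5 0 0 0 0.8; 0 0 -2 0 0 0 0.8; 0 0 -4 0 0 0 0.8; 0 0 -4.5 0 0 0 0.8; 0 0 -4 0 0 0 0.8"

```text
time: 32.1
position: [0.5728, -0.2898, 0.2337]
tool_rot: [-0.132, 3.138, -0.001]
ft_force: [0.1, 0.1, -2.6]
grip_width: 0.682
grip_force: 25.0
```

jog_arm:
  rows: "0.6 2 -1 0 0 0 0.8; 0.6 4 0 0 0 0 0.8; 0.6 5 0 0 0 0 0.8; 0.6 5 0 0 0 0 0.8; 0.6 5 0 0 0 0 0.8"

```text
time: 32.72
position: [0.5247, -0.0816, 0.242]
tool_rot: [-0.131, 3.138, 0.0]
ft_force: [0.5, -0.7, -2.4]
grip_width: 0.679
grip_force: 25.0
```

jog_arm:
  rows: "0.7 5 0 0 0 0 0.8; 0.7 5 0 0 0 0 0.8; 0.7 5 0 0 0 0 0.8; 0.7 5 0 0 0 0 0.8; 0.6 5 0 0 0 0 0.8"

```text
time: 33.35
position: [0.4701, 0.1645, 0.2422]
tool_rot: [-0.131, 3.137, 0.001]
ft_force: [0.3, -0.5, -3.4]
grip_width: 0.675
grip_force: 25.0
```

jog_arm:
  rows: "0.3 3.5 0 0 0 0 0.8; 0 1.5 0 0 0 0 0.8; 0 0 0 0 0 0 0.8; 0 0 0 0 0 0 0.8"

```text
time: 33.85
position: [0.464, 0.2108, 0.2412]
tool_rot: [-0.127, 3.139, -0.002]
ft_force: [0.2, 0.5, -2.6]
grip_width: 0.68
grip_force: 25.0
```

```bash
python3 go.py .4585 .2385 .0936
```

```text
pos [0.464  0.2108 0.2412] t 33.85 grip 0.6800447787557479 24.999720366249676 yaw(y) 94.65143054296962 zax [ 0.0003 -0.001  -1.    ] F [ 0.1724  0.5287 -2.5707]
shift cm [ 0.3295  2.8208 14.7599]
```

jog_arm:
  rows: "0.3 2.8 0 0 0 0 0.8; 0 0 3 0 0 0 0.8; 0 0 4 0 0 0 0.8; 0 0 3 0 0 0 0.8; 0 0 2.2 0 0 0 0.8"

```text
time: 34.48
position: [0.4582, 0.2382, 0.1177]
tool_rot: [0.127, -3.138, 0.002]
ft_force: [0.7, 0.1, -2.0]
grip_width: 0.681
grip_force: 25.0
```

jog_arm:
  rows: "0 0 0 0 0 0 0.8; 0 0 0 0 0 0 0.8; 0 0 0 0 0 0 0.8"

```text
time: 34.85
position: [0.459, 0.2409, 0.1206]
tool_rot: [-0.131, 3.137, 0.002]
ft_force: [-0.8, -0.8, -2.4]
grip_width: 0.682
grip_force: 25.0
```

```bash
python3 go.py .4585 .2385 .0936
python3 - <<'E'
from h import *
from bench import imaging
S=imaging.get_image("scene")
cv2.imwrite("pics/s6.png",cv2.resize(S["img"][150:300,370:520],None,fx=4,fy=4,interpolation=cv2.INTER_CUBIC))
print((proj(S,[(.461,.2385,.022),(.461,.2385,.040)])-[370,150])*4)
E
```

```text
pos [0.459  0.2409 0.1206] t 34.85 grip 0.6824197259858673 24.9998493507519 yaw(y) 94.78928190484363 zax [ 0.0023  0.0014 -1.    ] F [-0.7732 -0.7568 -2.4181]
shift cm [ 0.076  -0.2351  2.695 ]
[[173.88880822 339.97213653]
 [178.7114985  318.43163732]]
```

View pics/s6.png

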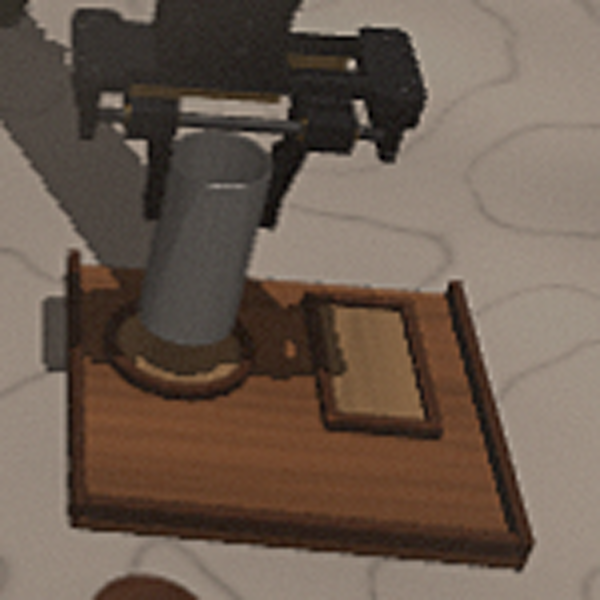

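The crop shows the beaker foot centred at x≈188 against about 185 for the ring at that height, so it is about 2 mm to +y. I'm correcting and lowering.

jog_arm:
  rows: "0.05 -0.2 0 0 0 0 0.8; 0 0 1.2 0 0 0 0.8; 0 0 0.8 0 0 0 0.8; 0 0 0.2 0 0 0 0.8; 0 0 0 0 0 0 0.8"

```text
time: 35.52
position: [0.4575, 0.2386, 0.0967]
tool_rot: [0.132, -3.138, 0.0]
ft_force: [-0.6, 0.3, -2.4]
grip_width: 0.681
grip_force: 25.0
```

jog_arm:
  rows: "0 0 0.1 0 0 0 0.8; 0 0 0.1 0 0 0 0.8; 0 0 0.1 0 0 0 0.8; 0 0 0 0 0 0 0.8; 0 0 0 0 0 0 0.8"

```text
time: 36.15
position: [0.4576, 0.2387, 0.0941]
tool_rot: [-0.132, 3.139, 0.0]
ft_force: [-0.4, -0.2, -2.9]
grip_width: 0.684
grip_force: 25.0
```

jog_arm:
  rows: "0 0 0.05 0 0 0 0.8; 0 0 0.05 0 0 0 0.8; 0 0 0 0 0 0 0.8; 0 0 0 0 0 0 0.8"

```text
time: 36.65
position: [0.4578, 0.2388, 0.0937]
tool_rot: [-0.132, 3.138, 0.0]
ft_force: [-2.6, -1.2, 5.8]
grip_width: 0.675
grip_force: 25.0
```

jog_arm:
  rows: "0 0 0.05 0 0 0 0.8; 0 0 0 0 0 0 0.8; 0 0 0 0 0 0 0.8"

```text
time: 37.02
position: [0.4578, 0.2388, 0.0937]
tool_rot: [-0.132, 3.138, 0.001]
ft_force: [-3.1, -1.8, 9.4]
grip_width: 0.683
grip_force: 25.0
```

jog_arm:
  rows: "0 0 -0.05 0 0 0 0.2; 0 0 0 0 0 0 -0.6; 0 0 0 0 0 0 -1; 0 0 0 0 0 0 -1; 0 0 -1 0 0 0 -1"

```text
time: 37.65
position: [0.457, 0.2383, 0.1025]
tool_rot: [0.132, -3.137, 0.002]
ft_force: [0.3, 0.5, 0.3]
grip_width: 0.982
grip_force: 0.0
```

jog_arm:
  rows: "0 0 -3 0 0 0 -1; 0 0 -4 0 0 0 -1; 0 0 -4 0 0 0 -1; 0.4 -3 0 0 0 0 -1; 0.4 -5 0 0 0 0 -1"

```text
time: 38.28
position: [0.4566, 0.1591, 0.2145]
tool_rot: [-0.138, 3.136, 0.002]
ft_force: [0.2, -0.6, -0.2]
grip_width: 1.0
grip_force: 0.0
```

jog_arm:
  rows: "0.4 -5.5 0 0 0 0 -1; 0.4 -5.5 0 0 0 0 -1; 0.4 -5.5 0 0 0 0 -1; 0.4 -5.5 0 0 0 0 -1; 0.4 -5.5 0 0 0 0 -1"

```text
time: 38.9
position: [0.4596, -0.1192, 0.214]
tool_rot: [-0.132, 3.137, 0.001]
ft_force: [1.2, 0.1, -0.2]
grip_width: 0.998
grip_force: 0.0
```

jog_arm:
  rows: "0.4 -5.5 0 0 0 0.008 -1; 0.4 -5 0 0 0 0.008 -1; 0 -3 0 0 0 0 -1; 0 0 0 0 0 0 -1; 0 0 0 0 0 0 -1"

```text
time: 39.52
position: [0.4623, -0.2516, 0.2132]
tool_rot: [-0.109, 3.139, 0.001]
ft_force: [0.6, 0.8, -0.3]
grip_width: 0.998
grip_force: 0.0
```

```bash
python3 go.py .4537 -.2737 .0656
```

```text
pos [ 0.4623 -0.2516  0.2132] t 39.525 grip 0.9979836516777018 0.0 yaw(y) 93.96225045020276 zax [ 0.0003  0.0009 -1.    ] F [ 0.6253  0.8011 -0.2753]
shift cm [ 1.0178 -2.1634 14.7587]
```

jog_arm:
  rows: "1 -2.15 0 0 0 0 -1; 0 0 0 0 0 0 -1; 0 0 3 0 0 0 -1; 0 0 4 0 0 0 -1; 0 0 4 0 0 0 -1"

```text
time: 40.15
position: [0.4547, -0.2724, 0.1022]
tool_rot: [-0.111, 3.138, 0.002]
ft_force: [0.6, 0.9, -0.9]
grip_width: 1.007
grip_force: 0.0
```

jog_arm:
  rows: "0 0 3.6 0 0 0 -1; 0 0 0 0 0 0 -1; 0 0 0 0 0 0 0.9; 0 0 0 0 0 0 0.9; 0 0 0 0 0 0 0.9"

```text
time: 40.78
position: [0.4545, -0.275, 0.0683]
tool_rot: [-0.107, 3.137, -0.001]
ft_force: [0.2, 0.5, 0.2]
grip_width: 0.739
grip_force: 0.0
```

jog_arm:
  rows: "0 0 0 0 0 0 0.9; 0 0 0 0 0 0 0.9; 0 0 0 0 0 0 0.9; 0 0 0 0 0 0 0.9; 0 0 0 0 0 0 0.9"
  force: 25

```text
time: 41.4
position: [0.4536, -0.2746, 0.067]
tool_rot: [0.107, -3.14, -0.0]
ft_force: [-0.1, 0.9, 0.6]
grip_width: 0.389
grip_force: 24.8
```

```bash
python3 go.py .4495 .3578 .23
```

```text
pos [ 0.4536 -0.2746  0.067 ] t 41.4 grip 0.38864276295790856 24.77995720691979 yaw(y) 93.91364204004266 zax [-0.0001  0.0003 -1.    ] F [-0.1364  0.864   0.5529]
shift cm [ -3.9103  63.1259 -16.2795]
```

jog_arm:
  rows: "0 0 -0.5 0 0 0 0.9; 0 0 -2 0 0 0 0.9; 0 0 -4 0 0 0 0.9; 0 0 -5 0 0 0 0.9; 0 0 -4.5 0 0 0 0.9"

```text
time: 42.02
position: [0.453, -0.275, 0.2285]
tool_rot: [0.106, -3.14, 0.0]
ft_force: [0.7, 0.3, -2.8]
grip_width: 0.39
grip_force: 24.8
```

jog_arm:
  rows: "-0.2 3 -1 0 0 0 0.9; -0.3 4.5 0 0 0 0 0.9; -0.3 5 0 0 0 0 0.9; -0.3 5 0 0 0 0 0.9; -0.3 5 0 0 0 0 0.9"

```text
time: 42.65
position: [0.4516, -0.0481, 0.2369]
tool_rot: [-0.106, 3.14, 0.0]
ft_force: [1.3, 0.6, -3.0]
grip_width: 0.39
grip_force: 24.8
```

jog_arm:
  rows: "-0.3 5 0 0 0 0 0.9; -0.3 5 0 0 0 0 0.9; -0.3 5 0 0 0 0 0.9; -0.3 5 0 0 0 0 0.9; -0.3 5 0 0 0 0 0.9"

```text
time: 43.28
position: [0.4498, 0.2021, 0.2368]
tool_rot: [0.106, -3.14, 0.001]
ft_force: [1.0, -0.6, -2.6]
grip_width: 0.391
grip_force: 24.8
```

jog_arm:
  rows: "-0.3 5 0 0 0 0 0.9; -0.3 4.5 0 0 0 0 0.9; 0 2.5 0 0 0 0 0.9; 0 0 0 0 0 0 0.9; 0 0 0 0 0 0 0.9"

```text
time: 43.9
position: [0.4482, 0.3198, 0.2366]
tool_rot: [0.105, -3.139, 0.003]
ft_force: [0.4, -0.2, -3.5]
grip_width: 0.39
grip_force: 24.8
```

```bash
python3 go.py .4495 .3578 .08
```

```text
pos [0.4482 0.3198 0.2366] t 43.9 grip 0.38959561002050563 24.798550204723142 yaw(y) 93.84038953954915 zax [-0.0003 -0.0016 -1.    ] F [ 0.4249 -0.1821 -3.5481]
shift cm [-0.3942  3.8026 15.6573]
```

jog_arm:
  rows: "-0.4 3.7 0 0 0 0 0.9; 0 0 4 0 0 0 0.9; 0 0 5 0 0 0 0.9; 0 0 4 0 0 0 0.9; 0 0 0 0 0 0 0.9"

```text
time: 44.52
position: [0.4477, 0.3549, 0.1038]
tool_rot: [0.104, -3.134, 0.009]
ft_force: [0.6, 0.4, -2.2]
grip_width: 0.39
grip_force: 24.9
```

jog_arm:
  rows: "0 0 0 0 0 0 0.9; 0 0 0 0 0 0 0.9"

```text
time: 44.78
position: [0.4509, 0.3592, 0.1097]
tool_rot: [-0.106, 3.136, 0.004]
ft_force: [-0.0, -0.7, -3.1]
grip_width: 0.39
grip_force: 24.9
```

```bash
python3 go.py .4495 .3578 .079
python3 - <<'E'
from h import *
from bench import imaging
S=imaging.get_image("scene")
cv2.imwrite("pics/s7.png",cv2.resize(S["img"][150:300,370:520],None,fx=4,fy=4,interpolation=cv2.INTER_CUBIC))
E
```

```text
pos [0.4509 0.3592 0.1097] t 44.775 grip 0.3896343233440395 24.859901805775735 yaw(y) 93.87636930137738 zax [ 0.0034  0.0029 -1.    ] F [-0.0327 -0.7234 -3.0548]
shift cm [ 0.1639 -0.1413  3.073 ]
```

View pics/s7.png

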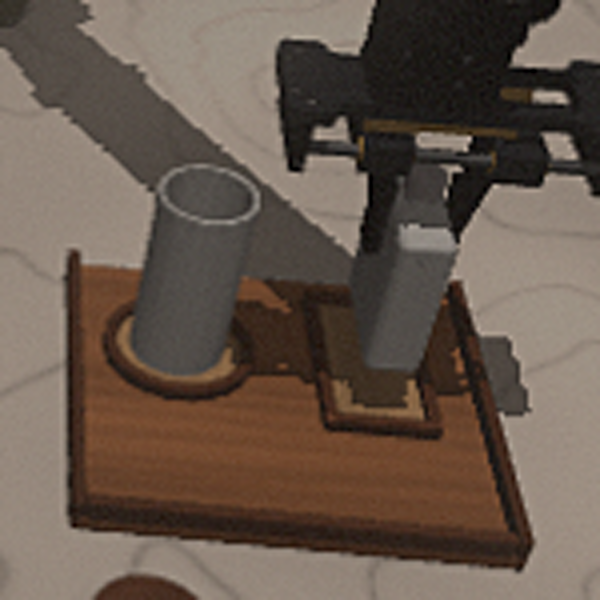

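The beaker sits in its round holder. The flask's near foot edge (362 to 418, y≈368) will come down centred in the recess (338 to 430), so I'm lowering it.

jog_arm:
  rows: "0.1 -0.1 0 0 0 0 0.9; 0 0 1.2 0 0 0 0.9; 0 0 1.2 0 0 0 0.9; 0 0 0.2 0 0 0 0.9; 0 0 0 0 0 0 0.9"

```text
time: 45.45
position: [0.4483, 0.3572, 0.0806]
tool_rot: [0.107, -3.139, 0.001]
ft_force: [0.7, -0.1, -3.1]
grip_width: 0.395
grip_force: 24.9
```

jog_arm:
  rows: "0 0 0.1 0 0 0 0.9; 0 0 0.1 0 0 0 0.9; 0 0 0.05 0 0 0 0.9; 0 0 0 0 0 0 0.9; 0 0 0 0 0 0 0.9"

```text
time: 46.08
position: [0.4485, 0.3575, 0.079]
tool_rot: [-0.107, 3.139, 0.001]
ft_force: [-1.1, -0.4, -0.1]
grip_width: 0.39
grip_force: 24.8
```

Contact is beginning. One more small step, then release and retreat.

jog_arm:
  rows: "0 0 0.05 0 0 0 0.9; 0 0 0 0 0 0 0.9; 0 0 0 0 0 0 0.2; 0 0 0 0 0 0 -0.4; 0 0 0 0 0 0 -0.8"

```text
time: 46.7
position: [0.4486, 0.3571, 0.0779]
tool_rot: [-0.107, 3.14, -0.0]
ft_force: [0.5, -0.4, -0.1]
grip_width: 0.547
grip_force: 0.0
```

jog_arm:
  rows: "0 0 0 0 0 0 -1; 0 0 0 0 0 0 -1; 0 0 -1 0 0 0 -1; 0 0 -3 0 0 0 -1; 0 0 -4 0 0 0 -1"

```text
time: 47.32
position: [0.448, 0.3569, 0.1588]
tool_rot: [0.107, -3.139, 0.002]
ft_force: [0.4, 1.2, 0.2]
grip_width: 0.988
grip_force: 0.0
```

jog_arm:
  rows: "0 0 -4 0 0 0 -1; 0 0 -4 0 0 0 -1; 0 5 0 0 0 0 -1; 0 5 0 0 0 0 -1; 0 5 0 0 0 0 -1"

```text
time: 47.95
position: [0.4383, 0.5085, 0.2394]
tool_rot: [-0.106, 3.139, 0.002]
ft_force: [0.8, -0.3, 0.2]
grip_width: 1.0
grip_force: 0.0
```

jog_arm:
  rows: "0 5 0 0 0 0 -1; 0 4 0 0 0 0 -1; 0 0 0 0 0 0 -1; 0 0 0 0 0 0 -1; 0 0 0 0 0 0 -1"

```text
time: 48.58
position: [0.4333, 0.5952, 0.239]
tool_rot: [-0.104, 3.139, -0.0]
ft_force: [-0.5, -0.3, 0.2]
grip_width: 0.996
grip_force: 0.0
```

Run:
```python
from h import *
from bench import imaging
T=imaging.get_image("top");S=imaging.get_image("scene")
a=cv2.resize(T["img"][205:365,90:350],None,fx=2.2,fy=2.2); b=cv2.resize(S["img"][170:290,270:530],None,fx=2.2,fy=2.2)
cv2.imwrite("pics/c8.png",np.vstack([a,b])[:600])
print((proj(T,[(.4605,.238,.136),(.45,.357,.134),(.539,-.0095,.104)])-[90,205])*2.2)
```

```text
[[199.91346001 201.64778883]
 [ 53.95631323 204.71788688]
 [513.26909713 131.09227413]]
```

View pics/c8.png

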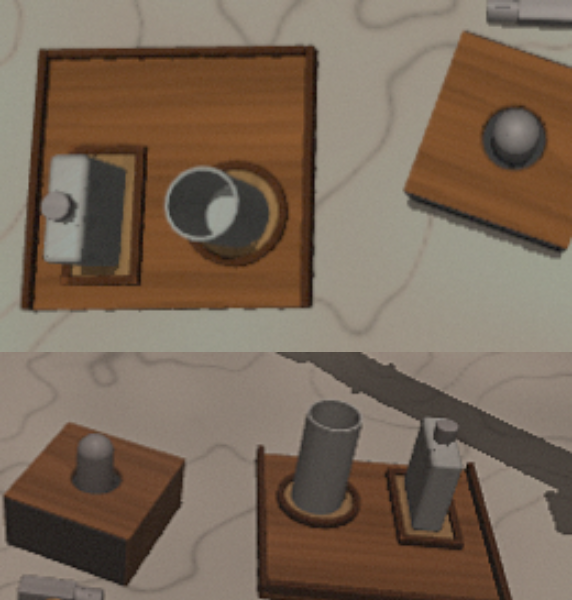

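The last picture shows the beaker rim at (202,204) and the flask cap at (58,207), both within about 4 mm of holder centres. All three pieces stand upright and the arm is clear, so I'm handing in.

```bash
python3 -c "
from bench import ticket
print(ticket.close_job())"
```

```text
the job is handed in; nothing more can be done
None
```

The job is handed in, though no verdict came back: in the last pictures the stake stands in the block's socket, the beaker and flask stand upright in their holders, and the gripper is open and clear of everything.

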